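Pack bisque ware into stacking trays for the kiln

ROBOT

A 7-joint arm with a two-finger parallel gripper is mounted at the origin on a cart in front of the work surface, level with it; the furniture and walls round the work are solid. World frame = base frame: x ahead of the robot, y to its left, z up, the work surface at z = 0. Lengths are in m, angles in rad, forces in N, time in s.
With the tool pointing down it reaches from about 0.4 to 0.85 m from the base axis. Payload 10.4 kg.
Tool frame: the origin (TCP) lies midway between the tips of the shut fingers; the grasp point (between the pads) lies 19 mm behind it; z points along the fingers, y is the line along which they close (so a half turn about z gives the same grasp; the last joint's range is limited). The gripper opens to 87 mm and grips with 3 to 60 N. Pads are 19 mm wide; open, the fingers measure 117 mm over their backs; the gripper's body (75 mm by 190 mm) begins 51 mm behind the grasp point.
Start: joints at [1.253, 0.332, -0.065, 1.46, 0.022, 1.35, -0.088], TCP at [0.182, -0.598, 0.223] pointing down, gripper open.
Joint ranges: [-2.6, 2.6], [-0.5, 2.12], [-1.47, 1.34], [0.16, 2.42], [-1.27, 4.41], [0.06, 2.06], [-2.6, 2.6]. Speed limits (rad/s): [2.22, 2.22, 2.79, 2.79, 3.14, 3.14, 3.14].

INTERFACE

Orientations are given as a unit quaternion [x, y, z, w].
In Python, from bench import r gives the robot as it stands.
- The arm moves only by the tool arm_command, never from a script. Its argument "moves" is one flat list of numbers, 4 for each row, row after row: the shift along the tool's x, y, z in cm, then the turn about the tool's z in degrees. A call has 1 to 12 rows; each row shifts and turns the commanded pose from where the row before left it, along the tool's axes as they then stand; what a row does not reach is not made up. A row lasts 1/12 s, in which the tool goes at most 41.7 mm and 7.16 degrees, less where a joint would pass 70% of its speed; a pose out of reach is approached as far as the arm can. A call with a gripper value outside its range is refused whole. "fingers" is the opening in per cent of the stroke, from 0 (shut) to 100 (fully open), set as the call begins (left out, the last holds). The fingers move at their own pace and stop on an object; "squeeze" is the grip in N (left out, the last holds). Time passes only in rows, so rows that do not move let the fingers close. It gives the time, the measured TCP pose, the force, the opening and the grip force at its end, in the units of the state.
- r.read_state(): the state, without advancing time (a new reading comes with each control period).
- r.camera(name): name is "side" or "top" or "wrist"; returns the picture (384x512x3 uint8, red, green, blue); there is no depth.
- r.camera_info(name): a dict with "fx", "fy", "cx", "cy" (pixels), "origin" and "attitude" of the camera in the world. Camera axes: x right, y up, looking along -z (the intrinsics and any distortion apply to the point x, -y, -z); pixel columns grow to the right and rows downward; lengths in m; the calibration is good to about 2 mm. A picture is of the moment at which its call begins: read the wrist's pose just before it. camera_info takes no time and is no camera call; for the wrist camera it gives the pose at the moment of the call.
- r.close_job(): hands the job in; it is judged then, once.
The state is a dict: "time": time; "joint_positions": joint angles; "joint_vel": joint speeds; "joint_torque": joint torques, N m; "ee_pos": TCP position; "eef_rot": TCP orientation; "ft_force": force on the tool from outside, world axes, zero at the start; "torque": the same for the moment, N m; "width": finger opening in m; "grip_force": force on a finger pad.
Only numpy, scipy, OpenCV 4.12 (cv2) and the standard library are available. Lean on these libraries where they do the work, as an engineer would, in place of code of your own. Each camera call takes 0.05 s, during which the arm holds its last target. There are 200 camera calls.

TASK

Pack this order for the kiln. Stand the small white figures and the lidded jar that wait beside the trays and the peg stand (two or three in all) upright in the open lower tray, then stack the rack tray with the handle on top of it, its four lugs fully home in the sockets of the corner posts. The white rings hanging on the peg stand must end up standing on edge in the rack, each in a gap between its dowels; do not drop a ring onto the table, and leave the loose paint bottle and the water pot near the work where they are.

Things in the scene. Friction and masses are not known exactly. Their poses are not given: they have to be found in the camera images.
- lower_tray: Lower tray of pale wood, loose, open on top, 186 (its x) x 128 (its y) mm: a 9 mm board with a rim to z = 25 mm and four square corner posts. Origin: centre of the underside, on the table; z up.
- lower_floor (a point): Centre of the lower tray's floor (its z = 9 mm), where the ware stands. The floor is clear for |x| under 85, |y| under 56 mm, but for the posts in its corners, which begin at |x| = 71, |y| = 42 mm.
- post_tops (a point): Point over the lower tray's centre level with the tops of its posts (its z = 93 mm). Posts 22 x 22 mm, centred at x = +-82, y = +-53 mm, each with a 13 x 13 mm socket, 14 mm deep, in its flat top.
- rack_tray: Rack tray of pale wood, loose, 0.3 kg, 186 (its x) x 128 (its y) mm, standing on four tapered lugs 12 mm long (10 mm thick, 7 mm at the tip) at x = +-82, y = +-53 mm. Origin: centre, level with the lug tips; z up. Board z = 12 to 20 mm. Stacked home, its origin is 81 mm above the lower tray's and straight over it, x axes parallel either way round.
- rack_handle (a point): Centre of the rack's handle bar, at z = 73 mm in the rack: a bar 14 mm wide (rack's x), 14 mm high, along the rack's y from -56 to 56 mm, on uprights 16 x 10 mm at y = +-51 mm. Free below down to the board between the rails.
- rack_rows (a point): Centre of the rack, level with the tops (z = 32 mm) of two rails along its x at y = +-24 mm, 8 mm wide. On them dowels, 6 mm thick, tops z = 68 mm, at x = +-24, +-44, +-64, +-84 mm leave six gaps 14 mm wide, at x = +-34, +-54, +-74 mm. A ring on edge in a gap rests across both rails, axis along the rack's x, centre at y = 0, z = 68 mm in the rack.
- stand: Peg stand, fixed: wooden foot 110 mm across, post 14 mm thick with a knob (top 147 mm) and four level steel pegs 7 mm thick along its +x, +y, -x, -y, axes 125 mm above the table. From 70 to 78 mm out each peg bends up; its end's top is 137 mm above the table and 82 mm out. Origin: centre of the foot's underside; z up.
- ring_0: White bisque ring, 84 mm outside, 34 mm hole, 10 mm thick, 60 g. Origin: its centre; its x is its axis. It hangs on a peg about 50 mm out from the post, peg through the hole, axis along the peg, its top 154 mm above the table. To come off it is lifted 10 to 25 mm and drawn 45 mm outward along the peg. Two or three of the four rings are present.
- ring_1: As ring_0.
- ring_2: As ring_0.
- ring_3: As ring_0.
- cat: White bisque cat figure, 40 x 42 x 73 mm high, 60 g; about 39 mm wide across its x up to 30 mm height, 35 mm at 40 mm, narrowing above, and much the same across its y. Origin: centre of its underside; z up. Two or three of cat, rabbit and jar are present.
- rabbit: White bisque rabbit figure, 36 x 38 x 79 mm high, 50 g; about 35 mm wide across its x up to 30 mm height, 33 mm at 40 mm, narrowing above, and much the same across its y. Origin: centre of its underside; z up.
- jar: White bisque jar with a fixed lid and a small knob, 57 mm across, 70 mm high, 110 g; straight sides up to 45 mm. Origin: centre of its underside; z up.
- tall_bottle: Loose paint bottle, 48 x 48 x 128 mm, a bystander. Origin: centre of its underside.
- pot: Loose water pot, 76 mm across, 73 mm high, a bystander. Origin: centre of its underside.

How it is judged:
By the outcome, as a careful person would: the job done as asked, in the order asked, and still so for the second after the job is handed in, with the robot touching nothing.
Of ring_0, ring_1, ring_2, ring_3 only 2 to 3 are there at a start; the rules pass over those that are not, and their reading is None.
Of cat, rabbit, jar only 2 to 3 are there at a start; the rules pass over those that are not, and their reading is None.
At some moment in a run one of rack_tray, jar may be knocked a few centimetres aside while the robot is not near it.
It also fails if it takes over 210 s, if anything falls off the work surface, if the arm or the gripper's body presses on something with over 40 N, if the wrist force passes 120 N, or if a joint passes its speed limit or range.

## Working session

There is one attempt and no reset: what is moved stays moved. The work goes in short steps, Python scripts to look and compute and a tool call to move; the robot and the scene stay as the last step left them, time stands still between calls to the robot, and variables do not carry over. Pictures are saved under pics/ and viewed, at most 14 in all, crops included, and the job is handed in when it is done.

Besides the shell and the picture viewer there is one more tool, called after "Call:" as name(argument=value, ...), one argument or row to a line, values as JSON. arm_command: Moves the arm, as the interface text tells. Its arguments: {"type":"object","properties":{"moves":{"type":"array"},"fingers":{"type":"number"},"squeeze":{"type":"number"}},"required":["moves"]}

```bash
ls; mkdir -p pics; python3 - <<'E'
from bench import r
import cv2,numpy as np
s=r.read_state();print(s['time'],s['ee_pos'],s['eef_rot'],s['width'])
a=r.camera('top');b=r.camera('side')
cv2.imwrite('pics/top0.png',a[...,::-1]);cv2.imwrite('pics/side0.png',b[...,::-1])
for n in('top','side','wrist'):print(n,r.camera_info(n))
E
```

```text
pics
0.0 [ 0.18147346 -0.59766072  0.22173191] [ 9.89152999e-01  1.46887101e-01 -1.43215333e-04 -7.10346285e-04] 0.08732218139047933
top {'fx': 441.77455591751766, 'fy': 441.77455591751766, 'cx': 259.6048653202172, 'cy': 190.7305083799031, 'origin': array([0.42910683, 0.10603797, 1.10821161]), 'attitude': array([-0.03112968,  0.04299982,  0.7075927 , -0.70462368])}
side {'fx': 357.3120683904653, 'fy': 357.3120683904653, 'cx': 259.9753196470514, 'cy': 193.57436322226044, 'origin': array([0.15479492, 0.8466097 , 0.59908078]), 'attitude': array([-0.11076304,  0.46674829,  0.85611995, -0.19218794])}
wrist {'fx': 317.9388890450832, 'fy': 317.9388890450832, 'cx': 257.8741307428261, 'cy': 193.76082796928983, 'origin': array([ 0.25501732, -0.57575339,  0.38383411]), 'attitude': array([-0.11386274,  0.08509863, -0.58982431,  0.79492187])}
```

View pics/top0.png

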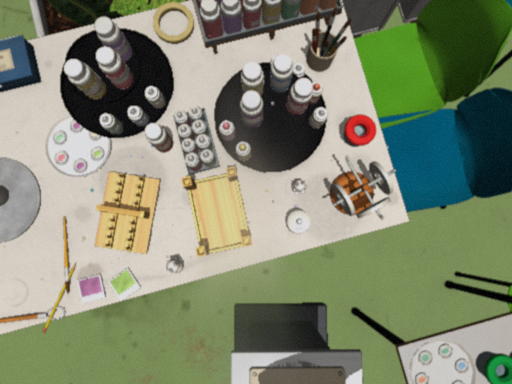

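View pics/side0.png

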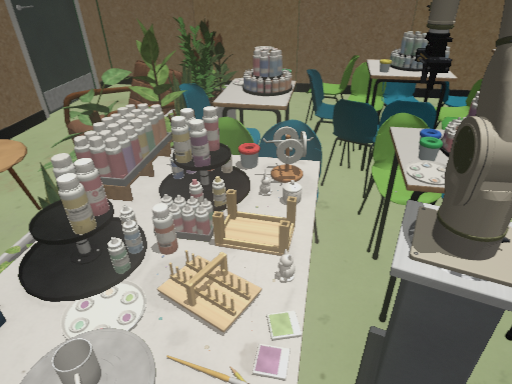

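Top view: rack at (127,212), lower tray (220,210), figures at (175,263) and (298,185), jar (298,221), stand about (355,190), bottle (157,137), pot (360,130). Now zooming in for corners.

```bash
cat > h.py <<'E'
import numpy as np,cv2
from scipy.spatial.transform import Rotation as R
from bench import r
def ray(ci,u,v):
    d=np.array([(u-ci['cx'])/ci['fx'],-(v-ci['cy'])/ci['fy'],-1.])
    return ci['origin'],R.from_quat(ci['attitude']).apply(d)
def onz(ci,u,v,z):
    o,d=ray(ci,u,v);return o+d*(z-o[2])/d[2]
def proj(ci,p):
    q=R.from_quat(ci['attitude']).inv().apply(np.asarray(p)-ci['origin'])
    return np.array([ci['cx']-ci['fx']*q[...,0]/q[...,2],ci['cy']+ci['fy']*q[...,1]/q[...,2]]).T
def tri(rays):
    A=0;b=0
    for o,d in rays:
        d=d/np.linalg.norm(d);P=np.eye(3)-np.outer(d,d);A=A+P;b=b+P@o
    return np.linalg.solve(A,b)
def crop(img,x0,y0,x1,y1,k,name):
    cv2.imwrite('pics/'+name,cv2.resize(img[y0:y1,x0:x1,::-1],None,fx=k,fy=k,interpolation=cv2.INTER_CUBIC))
E
python3 - <<'E'
import cv2
a=cv2.imread('pics/top0.png')
from h import *
crop(a[...,::-1],85,155,255,282,4.7,'c1.png')
crop(a[...,::-1],270,150,410,250,5.5,'c2.png')
E
```

```text
(no output)
```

View pics/c1.png

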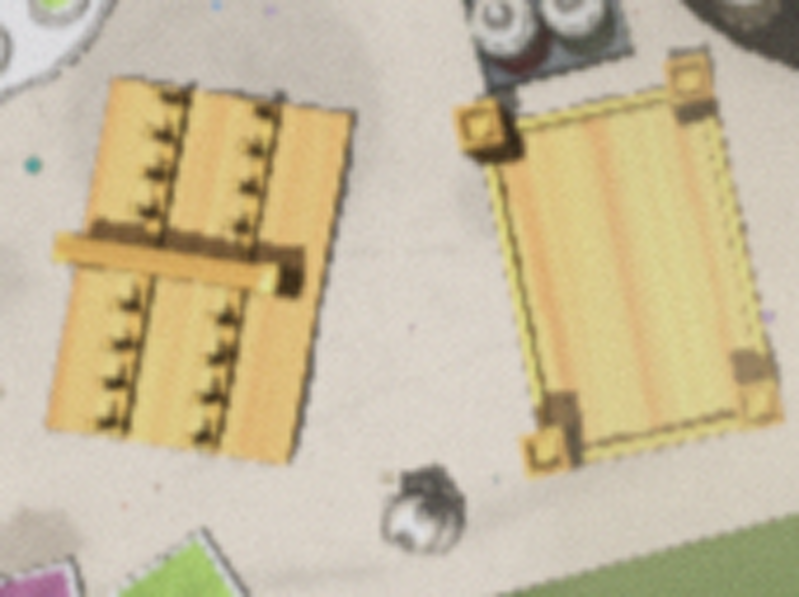

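View pics/c2.png

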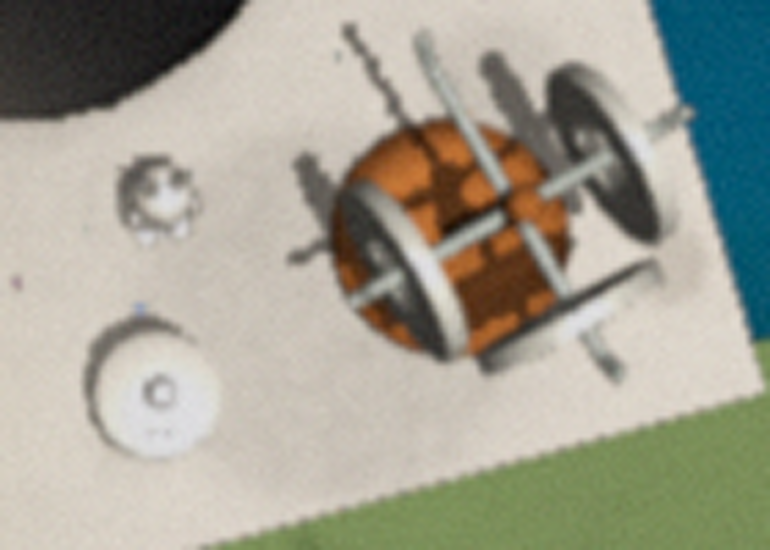

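```bash
python3 - <<'E'
from h import *
ci=r.camera_info('top')
def c1(p,z):return onz(ci,85+(p[0]+.5)/4.7-.5,155+(p[1]+.5)/4.7-.5,z)
def c2(p,z):return onz(ci,270+(p[0]+.5)/5.5-.5,150+(p[1]+.5)/5.5-.5,z)
P=np.array([c1(p,.093) for p in [(482,127),(690,80),(760,402),(548,452)]])
print('posts',P.round(4),'c',P.mean(0).round(4),[np.linalg.norm(P[i]-P[i-1]).round(4) for i in range(4)])
e=P[0]+P[1]-P[2]-P[3];print('lower x yaw',np.degrees(np.arctan2(e[1],e[0])))
Q=np.array([c1(p,.020) for p in [(112,78),(353,113),(290,462),(48,428)]])
print('rack',Q.round(4),Q.mean(0),[np.linalg.norm(Q[i]-Q[i-1]).round(4) for i in range(4)])
e=Q[0]+Q[1]-Q[2]-Q[3];print('rack x yaw',np.degrees(np.arctan2(e[1],e[0])))
H=[c1((58,248),.08),c1((278,276),.08)];print('handle',H,np.linalg.norm(H[0]-H[1]))
T=np.array([c2(p,.135) for p in [(425,40),(685,112),(615,375),(350,300)]])
print('tips',T,T.mean(0));
for a,b in((0,2),(1,3)):
  d=T[a]-T[b];print(np.linalg.norm(d),np.degrees(np.arctan2(d[1],d[0])))
print('jar',c2((160,392),.07),'fig',c2((160,195),.04),'rab',c1((425,515),.04))
# projections of table edge
for p in[(210,548),(765,390),(655,5)]:print('edge',c2(p,0))
print('bottle',onz(ci,153,130,.12),'pot',onz(ci,360,130,.07))
E
```

```text
posts [[0.5577 0.2559 0.093 ]
 [0.5807 0.1539 0.093 ]
 [0.4226 0.1196 0.093 ]
 [0.3991 0.2222 0.093 ]] c [0.49   0.1879 0.093 ] [np.float64(0.1621), np.float64(0.1047), np.float64(0.1617), np.float64(0.1052)]
lower x yaw 12.117676830746106
rack [[0.5935 0.4613 0.02  ]
 [0.5745 0.3346 0.02  ]
 [0.3926 0.3637 0.02  ]
 [0.4107 0.4887 0.02  ]] [0.4928246  0.41206263 0.02      ] [np.float64(0.1848), np.float64(0.1282), np.float64(0.1843), np.float64(0.1263)]
rack x yaw -8.793239512373884
handle [array([0.49980033, 0.46564472, 0.08      ]), array([0.48554025, 0.35732433, 0.08      ])] 0.10925500768746099
tips [[ 0.60719191 -0.10653557  0.135     ]
 [ 0.57727963 -0.21192495  0.135     ]
 [ 0.47050558 -0.17966459  0.135     ]
 [ 0.50113793 -0.07349173  0.135     ]] [ 0.53902876 -0.14290421  0.135     ]
0.15501937025145035 28.14737837952554
0.15799150788370545 -61.18811630742556
jar [ 0.46686398 -0.00317566  0.07      ] fig [ 0.55515314 -0.00758307  0.04      ] rab [0.36624805 0.29019975 0.04      ]
edge [ 0.39873113 -0.03222158  0.        ]
edge [ 0.46908522 -0.28808629  0.        ]
edge [ 0.64818803 -0.24386463  0.        ]
bottle [0.67274368 0.33084089 0.12      ] pot [ 0.68457538 -0.15416032  0.07      ]
```

```bash
cat > plan.py <<'E'
import sys
from h import *
def state():
    s=r.read_state();m=R.from_quat(s['eef_rot']).as_matrix()
    return s,m,np.degrees(np.arctan2(m[1,0],m[0,0]))
def plan(x,y,z,psi):
    s,m,p=state();d=m.T@(np.array([x,y,z])-s['ee_pos'])*100
    t=-(psi-p);t=(t+180)%360-180
    print('t',round(s['time'],1),'tcp',s['ee_pos'].round(4),'psi',p.round(1),'w',s['width'].round(4),'-> shift cm',d.round(2),'turn',t.round(1),'tilt',(-m[2,2]).round(4),'j7',s['joint_positions'][6].round(2))
if __name__=='__main__':plan(*map(float,sys.argv[1:]))
E
```

Call:
arm_command(
  moves=[1.5, -1.3, -1, 0, 2.6, -2.3, -0.8, 0, 2.6, -2.3, -0.8, 0, 2.6, -2.3, -0.8, 0, 2.6, -2.3, -0.8, 0, 2.6, -2.3, -0.8, 0, 2.6, -2.3, -0.8, 0, 2.6, -2.3, -0.8, 0, 2.6, -2.3, -0.8, 0, 2.6, -2.3, -0.4, 0, 2.6, -2.3, 0, 0, 2.6, -2.3, 0, 0],
  fingers=75,
)

```text
time: 1.1
ee_pos: [0.3929, -0.2545, 0.3007]
eef_rot: [0.989, 0.147, 0.0, 0.0]
ft_force: [0.1, -0.6, 0.0]
width: 0.065
grip_force: 0.0
```

Call:
arm_command(
  moves=[2.8, -2.4, 0, 0, 2.8, -2.4, 0, 0, 2.8, -2.4, 0, 0, 2.8, -2.4, 0, 0, 2.8, -2.4, 0, 0, 2.8, -2.4, 0, 0, 2.8, -2.4, 0, 0, 2.8, -2.4, 0, 0, 0, 0, 0, -7, 0, 0, 0, -7, 0, 0, 0, -7, 0, 0, 0, -7],
)

```text
time: 2.1
ee_pos: [0.5508, -0.007, 0.3]
eef_rot: [0.923, 0.385, -0.0, -0.0]
ft_force: [0.0, 0.5, -0.5]
width: 0.0652
grip_force: 0.0
```

Call:
arm_command(
  moves=[0, 0, 0, -7, 0, 0, 0, -7, 0, 0, 0, -7, 0, 0, 0, -7, 0, 0, 0, -7, 0, 0, 0, -7, 0, 0, 0, -3, 0, 0, 0, 0],
)

```text
time: 2.77
ee_pos: [0.5507, -0.0074, 0.3002]
eef_rot: [0.707, 0.707, -0.0, -0.0]
ft_force: [-1.0, -0.7, 0.2]
width: 0.0654
grip_force: 0.0
```

```bash
python3 - <<'E'
from plan import *
plan(.555,-.0076,.2,90)
ci=r.camera_info('wrist');a=r.camera('wrist');cv2.imwrite('pics/w1.png',a[...,::-1])
print(ci['origin'],R.from_quat(ci['attitude']).as_matrix().round(3))
print(proj(ci,[[.555,-.0076,0],[.467,-.003,.07],[.539,-.143,.147]]))
E
```

```text
Traceback (most recent call last):
  File "plan.py", line 9, in plan
    print('t',round(s['time'],1),'tcp',s['ee_pos'].round(4),'psi',p.round(1),'w',s['width'].round(4),'-> shift cm',d.round(2),'turn',t.round(1),'tilt',(-m[2,2]).round(4),'j7',s['joint_positions'][6].round(2))
                                                                                 ^^^^^^^^^^^^^^^^
AttributeError: 'float' object has no attribute 'round'
```

```bash
sed -i "s/s\['width'\].round(4)/round(float(s['width']),4)/" plan.py; python3 - <<'E'
from plan import *
plan(.555,-.0076,.2,90)
ci=r.camera_info('wrist');a=r.camera('wrist');cv2.imwrite('pics/w1.png',a[...,::-1])
print(ci['origin'],R.from_quat(ci['attitude']).as_matrix().round(3))
print(proj(ci,[[.555,-.0076,0],[.467,-.003,.07],[.539,-.143,.147]]))
E
```

```text
t 2.8 tcp [ 0.5507 -0.0074  0.3002] psi 90.0 w 0.0654 -> shift cm [-0.02  0.44 10.02] turn 0.0 tilt 1.0 j7 -0.19
[0.55052944 0.06941233 0.46217957] [[ 1.    -0.     0.001]
 [-0.     0.96   0.281]
 [-0.001 -0.281  0.96 ]]
[[261.36537621 155.49147208]
 [191.38709264 161.1216631 ]
 [248.1807842  294.94194113]]
```

View pics/w1.png

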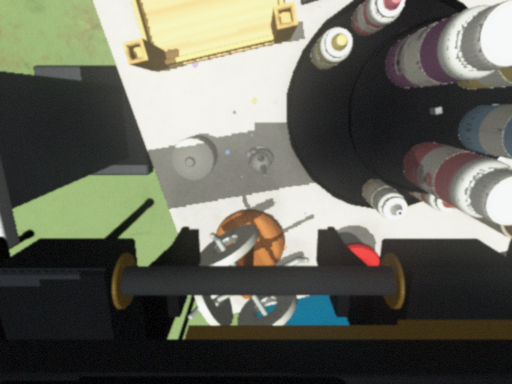

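Call:
arm_command(
  moves=[0, 0.4, 3, 0, 0, 0, 4, 0, 0, 0, 4, 0, 0, 0, 4, 0, 0, 0, 4, 0, 0, 0, 3, 0, 0, 0, 2, 0, 0, 0, 2, 0, 0, 0, 1.5, 0, 0, 0, 0.8, 0],
)

```text
time: 3.65
ee_pos: [0.5537, -0.0074, 0.0154]
eef_rot: [0.709, 0.706, -0.001, -0.001]
ft_force: [-0.2, -0.7, -0.2]
width: 0.0651
grip_force: 0.0
```

Call:
arm_command(
  moves=[0, 0, 0, 0, 0, 0, 0, 0, 0, 0, 0, 0, 0, 0, 0, 0, 0, 0, 0, 0, 0, 0, 0, 0, 0, 0, 0, 0, 0, 0, 0, 0],
  fingers=0,
  squeeze=12,
)

```text
time: 4.32
ee_pos: [0.5555, -0.0074, 0.0182]
eef_rot: [0.708, 0.706, 0.0, 0.001]
ft_force: [-0.8, -1.4, 6.4]
width: 0.0359
grip_force: 12.2
```

Call:
arm_command(
  moves=[0, 0, -0.5, 0, 0, 0, -1, 0, 0, 0, -2, 0, 0, 0, -3, 0, 0, 0, -3, 0, 0, 0, -3, 0, 0, 0, -2, 0, 2, -0.7, 0, 0, 3, -1, 0, 0, 3, -1, 0, 0, 3, -1, 0, 0, 3, -1, 0, 0],
)

```text
time: 5.32
ee_pos: [0.5073, 0.1341, 0.1633]
eef_rot: [0.708, 0.706, 0.0, 0.0]
ft_force: [0.6, 0.1, -0.3]
width: 0.0358
grip_force: 11.9
```

Call:
arm_command(
  moves=[3, -1, 0, 0, 2.6, -0.9, 0, 6.5, 0, 0, 0, 6.5, 0, 0, 0, 6.5, 0, 0, 0, 6.5, 0, 0, 0, 6.5, 0, 0, 0, 6.5, 0, 0, 0, 6.5, 0, 0, 0, 6.5, 0, 0, 0, 6.5, 0, 0, 0, 6.5, 0, 0, 0, 6.5],
)

```text
time: 6.32
ee_pos: [0.489, 0.189, 0.1632]
eef_rot: [0.988, 0.157, 0.0, 0.0]
ft_force: [0.2, 0.2, -0.6]
width: 0.036
grip_force: 11.9
```

```bash
python3 - <<'E'
from plan import *
plan(.489,.188,.027,12.1)
ci=r.camera_info('wrist');a=r.camera('wrist');cv2.imwrite('pics/w2.png',a[...,::-1])
c=np.array([.490,.1879]);t=np.radians(12.1);M=np.array([[np.cos(t),-np.sin(t)],[np.sin(t),np.cos(t)]])
for sx,sy in((1,1),(1,-1),(-1,-1),(-1,1)):print(proj(ci,[*(c+M@[sx*.082,sy*.053]),.093]))
E
```

```text
t 6.3 tcp [0.489  0.189  0.1632] psi 18.1 w 0.036 -> shift cm [-0.03  0.09 13.62] turn 6.0 tilt 1.0 j7 -1.84
[195.63727983  84.0912341 ]
[346.92816155 100.63827316]
[311.63733147 301.74777247]
[186.0592522  290.41940364]
```

View pics/w2.png

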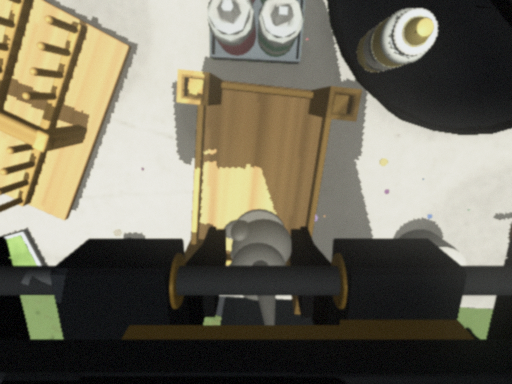

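Call:
arm_command(
  moves=[0, 0, 0, 6, 0, 0.1, 2, 0, 0, 0, 3, 0, 0, 0, 3, 0, 0, 0, 2, 0, 0, 0, 1.5, 0, 0, 0, 1, 0, 0, 0, 0.6, 0, 0, 0, 0.4, 0, 0, 0, 0, 0, 0, 0, 0, 0],
)

```text
time: 7.28
ee_pos: [0.49, 0.1881, 0.0283]
eef_rot: [0.994, 0.108, 0.001, -0.0]
ft_force: [-0.2, 0.5, -0.6]
width: 0.0358
grip_force: 11.9
```

Call:
arm_command(
  moves=[0, 0, 0, 0, 0, 0, 0, 0, 0, 0, 0, 0, 0, 0, 0, 0, 0, 0, 0, 0, 0, 0, 0, 0, 0, 0, -0.5, 0, 0, 0, -1, 0, 0, 0, -2, 0, 0, 0, -3, 0, 0, 0, -4, 0, 0, 0, -4, 0],
  fingers=58,
)

```text
time: 8.28
ee_pos: [0.4887, 0.188, 0.1746]
eef_rot: [0.994, 0.108, -0.0, -0.0]
ft_force: [1.2, 0.5, 0.1]
width: 0.0504
grip_force: 0.0
```

Call:
arm_command(
  moves=[-0.9, 2.6, -0.9, 0, -0.9, 2.6, -0.9, 0, -0.9, 2.6, -0.9, 0, -0.9, 2.6, -0.9, 0, -0.9, 2.6, -0.9, 0, -0.9, 2.6, -0.9, 0, -0.8, 2.6, -0.9, 0, 0, 0, 0, -7, 0, 0, 0, -7, 0, 0, 0, -7, 0, 0, 0, -7, 0, 0, 0, -7],
  fingers=92,
)

```text
time: 9.28
ee_pos: [0.4679, -0.0029, 0.2365]
eef_rot: [0.914, 0.405, 0.0, 0.0]
ft_force: [0.2, 0.2, 0.0]
width: 0.0801
grip_force: 0.0
```

Call:
arm_command(
  moves=[0, 0, 0, -7, 0, 0, 0, -7, 0, 0, 0, -7, 0, 0, 0, -7, 0, 0, 0, -7, 0, 0, 0, -7, 0, 0, 0, -1, 0, 0, 0, 0, 0, 0, 0, 0],
)

```text
time: 10.03
ee_pos: [0.468, -0.003, 0.236]
eef_rot: [0.706, 0.708, 0.0, 0.0]
ft_force: [0.3, 0.0, 0.5]
width: 0.0799
grip_force: 0.0
```

```bash
python3 - <<'E'
from plan import *
plan(.467,-.003,.019,90)
ci=r.camera_info('wrist');a=r.camera('wrist');cv2.imwrite('pics/w3.png',a[...,::-1])
print(proj(ci,[.467,-.003,.07]))
g=cv2.cvtColor(a,cv2.COLOR_RGB2GRAY);c=cv2.HoughCircles(cv2.medianBlur(g,5),cv2.HOUGH_GRADIENT,1,60,param1=80,param2=25,minRadius=25,maxRadius=60);print(c)
t=r.camera('top');ct=r.camera_info('top');cv2.imwrite('pics/t3.png',t[...,::-1])
E
```

```text
t 10.0 tcp [ 0.468 -0.003  0.236] psi 90.2 w 0.0799 -> shift cm [ 1.00e-02 -1.10e-01  2.17e+01] turn 0.2 tilt 1.0 j7 -0.08
[257.35081627 176.20282573]
[[[384.5 285.5  49.4]
  [308.5 271.5  26.6]
  [254.5 174.5  25.4]]]
```

View pics/w3.png

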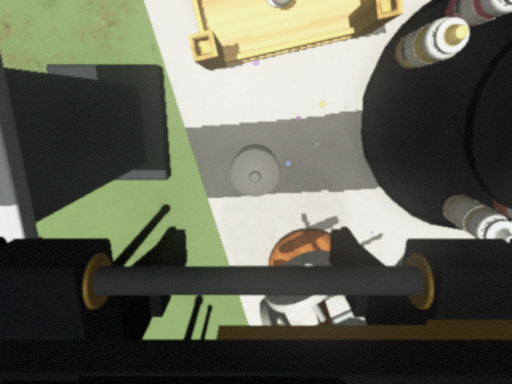

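Call:
arm_command(
  moves=[0, -0.2, 3, 0, 0, 0, 4, 0, 0, 0, 4, 0, 0, 0, 4, 0, 0, 0, 3, 0, 0, 0, 2, 0, 0, 0, 1, 0, 0, 0, 0.6, 0, 0, 0, 0, 0],
)

```text
time: 10.88
ee_pos: [0.4659, -0.0032, 0.0193]
eef_rot: [0.705, 0.709, -0.0, -0.0]
ft_force: [0.7, -0.5, 0.0]
width: 0.0798
grip_force: 0.0
```

Call:
arm_command(
  moves=[0, 0, 0, 0, 0, 0, 0, 0, 0, 0, 0, 0, 0, 0, 0, 0, 0, 0, 0, 0, 0, 0, 0, 0, 0, 0, 0, 0, 0, 0, 0, 0],
  fingers=0,
  squeeze=15,
)

```text
time: 11.55
ee_pos: [0.4662, -0.0033, 0.0201]
eef_rot: [0.705, 0.709, 0.0, 0.0]
ft_force: [-2.1, 0.0, 6.7]
width: 0.0546
grip_force: 15.0
```

Call:
arm_command(
  moves=[0, 0, -0.5, 0, 0, 0, -1, 0, 0, 0, -2, 0, 0, 0, -3, 0, 0, 0, -3, 0, 0, 0, -3, 0, 0, 0, -2, 0, 2.2, 0.8, -0.5, 0, 3, 1.1, 0, 0, 3, 1.1, 0, 0, 3, 1.1, 0, 0, 3, 1.1, 0, 0],
)

```text
time: 12.55
ee_pos: [0.5173, 0.1405, 0.1706]
eef_rot: [0.705, 0.709, 0.0, 0.0]
ft_force: [0.3, -0.3, -0.4]
width: 0.0549
grip_force: 15.0
```

Call:
arm_command(
  moves=[3, 1.1, 0, 0, 3, 1.1, 0, 7, 0, 0, 0, 7, 0, 0, 0, 7, 0, 0, 0, 7, 0, 0, 0, 7, 0, 0, 0, 7, 0, 0, 0, 7, 0, 0, 0, 7, 0, 0, 0, 7, 0, 0, 0, 7, 0, 0, 0, 7],
)

```text
time: 13.55
ee_pos: [0.5384, 0.1994, 0.1704]
eef_rot: [0.994, 0.114, 0.0, -0.0]
ft_force: [0.0, -0.1, -0.8]
width: 0.0546
grip_force: 15.0
```

```bash
python3 plan.py .5399 .1986 .0295 12.1
```

```text
t 13.6 tcp [0.5384 0.1994 0.1704] psi 13.1 w 0.0546 -> shift cm [ 0.12  0.11 14.09] turn 1.0 tilt 1.0 j7 -1.89
```

Call:
arm_command(
  moves=[0.1, 0.1, 2, 1, 0, 0, 3, 0, 0, 0, 3, 0, 0, 0, 2, 0, 0, 0, 1.5, 0, 0, 0, 1, 0, 0, 0, 0.8, 0, 0, 0, 0.4, 0, 0, 0, 0.3, 0, 0, 0, 0, 0, 0, 0, 0, 0],
)

```text
time: 14.47
ee_pos: [0.5402, 0.1987, 0.0302]
eef_rot: [0.994, 0.108, 0.0, -0.0]
ft_force: [0.1, -0.3, -1.1]
width: 0.0547
grip_force: 15.0
```

Call:
arm_command(
  moves=[0, 0, 0, 0, 0, 0, 0, 0, 0, 0, 0, 0, 0, 0, 0, 0, 0, 0, 0, 0, 0, 0, 0, 0, 0, 0, -0.5, 0, 0, 0, -1, 0, 0, 0, -2, 0, 0, 0, -3, 0, 0, 0, -4, 0, 0, 0, -4, 0],
  fingers=76,
)

```text
time: 15.47
ee_pos: [0.5391, 0.1985, 0.1767]
eef_rot: [0.994, 0.108, -0.0, -0.0]
ft_force: [1.6, -0.2, -0.5]
width: 0.0665
grip_force: 0.0
```

Call:
arm_command(
  moves=[-2.1, -1.8, -0.8, 0, -2.1, -1.8, -0.8, 0, -2.1, -1.8, -0.8, 0, -2.1, -1.8, -0.8, 0, -2.1, -1.8, -0.8, 0, -2.1, -1.8, -0.8, 0, -2.3, -1.9, -0.8, 0, 0, 0, 0, -7, 0, 0, 0, -7, 0, 0, 0, -7, 0, 0, 0, -7, 0, 0, 0, -7],
  fingers=70,
)

```text
time: 16.47
ee_pos: [0.3668, 0.2908, 0.2315]
eef_rot: [0.914, 0.405, 0.001, 0.0]
ft_force: [0.5, 0.3, -0.7]
width: 0.061
grip_force: 0.0
```

Call:
arm_command(
  moves=[0, 0, 0, -7, 0, 0, 0, -7, 0, 0, 0, -7, 0, 0, 0, -7, 0, 0, 0, -7, 0, 0, 0, -7, 0, 0, 0, -1, 0, 0, 0, 0, 0, 0, 0, 0],
)

```text
time: 17.22
ee_pos: [0.367, 0.2907, 0.231]
eef_rot: [0.706, 0.708, 0.0, 0.0]
ft_force: [-0.5, 0.1, 0.2]
width: 0.0609
grip_force: 0.0
```

```bash
python3 - <<'E'
from plan import *
plan(.366,.290,.018,90)
ci=r.camera_info('wrist');a=r.camera('wrist')
p=proj(ci,[[.366,.29,0],[.366,.29,.04],[.366,.29,.075]]);print(p)
b=a.copy()
for q in p.astype(int):cv2.circle(b,tuple(map(int,q)),2,(255,0,0),-1)
cv2.imwrite('pics/w4.png',b[...,::-1])
E
```

```text
t 17.2 tcp [0.367  0.2907 0.231 ] psi 90.2 w 0.0609 -> shift cm [-0.07 -0.11 21.3 ] turn 0.2 tilt 1.0 j7 -0.76
[[257.42712384 165.01095884]
 [257.37788325 171.8631753 ]
 [257.32531191 179.17889227]]
```

View pics/w4.png

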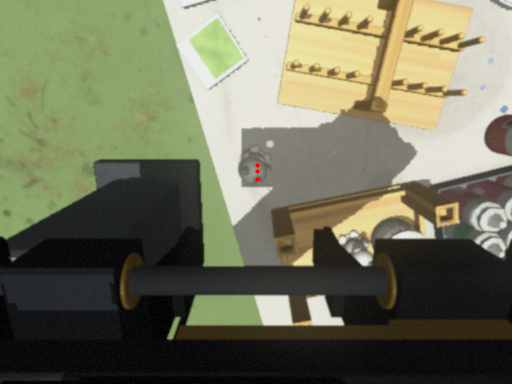

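Call:
arm_command(
  moves=[0.1, -0.2, 3, 0, 0, 0, 4, 0, 0, 0, 4, 0, 0, 0, 4, 0, 0, 0, 3, 0, 0, 0, 1.8, 0, 0, 0, 1, 0, 0, 0, 0.4, 0, 0, 0, 0, 0],
)

```text
time: 18.02
ee_pos: [0.3651, 0.2917, 0.0185]
eef_rot: [0.705, 0.709, -0.0, -0.0]
ft_force: [-0.9, 0.4, 0.1]
width: 0.0608
grip_force: 0.0
```

Call:
arm_command(
  moves=[0, 0, 0, 0, 0, 0, 0, 0, 0, 0, 0, 0, 0, 0, 0, 0, 0, 0, 0, 0, 0, 0, 0, 0, 0, 0, 0, 0, 0, 0, 0, 0],
  fingers=0,
  squeeze=12,
)

```text
time: 18.68
ee_pos: [0.3654, 0.2918, 0.0191]
eef_rot: [0.705, 0.709, 0.0, 0.0]
ft_force: [-0.9, -0.8, 6.9]
width: 0.037
grip_force: 12.1
```

Call:
arm_command(
  moves=[0, 0, -0.5, 0, 0, 0, -1, 0, 0, 0, -2, 0, 0, 0, -3, 0, 0, 0, -3, 0, 0, 0, -3, 0, 0, 0, -2, 0, -2.2, 1.6, -0.5, 0, -2.4, 1.6, 0, 0, -2.4, 1.6, 0, 0, -2.2, 1.6, 0, 0, -2.2, 1.6, 0, 0],
)

```text
time: 19.68
ee_pos: [0.4463, 0.177, 0.1695]
eef_rot: [0.705, 0.71, 0.0, 0.0]
ft_force: [0.6, 1.0, 0.6]
width: 0.0372
grip_force: 12.0
```

Call:
arm_command(
  moves=[0, 0, 0, 7, 0, 0, 0, 7, 0, 0, 0, 7, 0, 0, 0, 7, 0, 0, 0, 7, 0, 0, 0, 7, 0, 0, 0, 7, 0, 0, 0, 7, 0, 0, 0, 7, 0, 0, 0, 7, 0, 0, 0, 7, 0, 0, 0, 0],
)

```text
time: 20.68
ee_pos: [0.4457, 0.1783, 0.1692]
eef_rot: [0.994, 0.114, 0.0, -0.0]
ft_force: [-0.3, 0.1, -0.4]
width: 0.0372
grip_force: 12.0
```

```bash
python3 plan.py .445 .1783 .0285 12.1
```

```text
t 20.7 tcp [0.4457 0.1783 0.1692] psi 13.1 w 0.0372 -> shift cm [-7.000e-02 -1.000e-02  1.407e+01] turn 1.0 tilt 1.0 j7 -1.85
```

Call:
arm_command(
  moves=[-0.1, 0, 2, 1, 0, 0, 3, 0, 0, 0, 3, 0, 0, 0, 2, 0, 0, 0, 1.5, 0, 0, 0, 1, 0, 0, 0, 0.8, 0, 0, 0, 0.4, 0, 0, 0, 0.3, 0, 0, 0, 0, 0, 0, 0, 0, 0],
)

```text
time: 21.6
ee_pos: [0.4453, 0.1781, 0.0291]
eef_rot: [0.994, 0.108, 0.0, -0.0]
ft_force: [-0.5, -0.4, -1.3]
width: 0.0375
grip_force: 12.0
```

Call:
arm_command(
  moves=[0, 0, 0, 0, 0, 0, 0, 0, 0, 0, 0, 0, 0, 0, 0, 0, 0, 0, 0, 0, 0, 0, 0, 0, 0, 0, -0.5, 0, 0, 0, -1, 0, 0, 0, -2, 0, 0, 0, -3, 0, 0, 0, -4, 0, 0, 0, -4, 0],
  fingers=60,
)

```text
time: 22.6
ee_pos: [0.444, 0.1779, 0.1757]
eef_rot: [0.994, 0.108, -0.0, -0.0]
ft_force: [1.5, 1.0, -0.0]
width: 0.0523
grip_force: 0.0
```

Call:
arm_command(
  moves=[0, 0, -3, 0, 0, 0, -3, 0, -1, 0, -3, 0, -1, 0, -3, 0, -1, 0, -2, 0, 0, 0, -1, 0, 0, 0, 0, 0, 0, 0, 0, 0, 0, 0, 0, 0],
)

```text
time: 23.35
ee_pos: [0.4154, 0.1712, 0.322]
eef_rot: [0.994, 0.108, -0.001, 0.0]
ft_force: [0.4, 1.0, -0.6]
width: 0.0522
grip_force: 0.0
```

```bash
python3 - <<'E'
from plan import *
import pickle
plan(.4927,.412,.2,81.2)
ci=r.camera_info('wrist');a=r.camera('wrist');a=(a.astype(float)+sum(r.camera('wrist').astype(float) for _ in range(3)))/4;a=a.astype(np.uint8)
pickle.dump((ci,a),open('w5.pkl','wb'))
c=np.array([.490,.1879]);t=np.radians(12.1);M=np.array([[np.cos(t),-np.sin(t)],[np.sin(t),np.cos(t)]])
P=np.array([proj(ci,[*(c+M@[sx*.082,sy*.053]),.093]) for sx,sy in((1,1),(1,-1),(-1,-1),(-1,1))])
c=np.array([.4927,.412]);t=np.radians(-8.8);M=np.array([[np.cos(t),-np.sin(t)],[np.sin(t),np.cos(t)]])
Q=np.array([proj(ci,[*(c+M@[sx*.093,sy*.064]),.02]) for sx,sy in((1,1),(1,-1),(-1,-1),(-1,1))])
print(P.round(1),Q.round(1))
def cr(P):
    x,y=np.clip(P.mean(0).astype(int)-[85,110],0,[341,200]);print('off',x,y)
    return cv2.resize(a[y:y+220,x:x+170,::-1],None,fx=2.35,fy=2.35,interpolation=cv2.INTER_CUBIC)
cv2.imwrite('pics/w5.png',np.hstack([cr(Q),cr(P)]))
E
```

```text
t 23.4 tcp [0.4154 0.1712 0.322 ] psi 12.4 w 0.0522 -> shift cm [ 12.75 -21.86  12.17] turn -68.8 tilt 1.0 j7 -1.81
[[209.7  22.9]
 [305.5  23.3]
 [299.4 168.8]
 [214.8 168.4]] [[ 62.8 -32.8]
 [161.    8.6]
 [125.1 142.8]
 [ 36.6 110. ]]
off 11 0
off 172 0
```

View pics/w5.png

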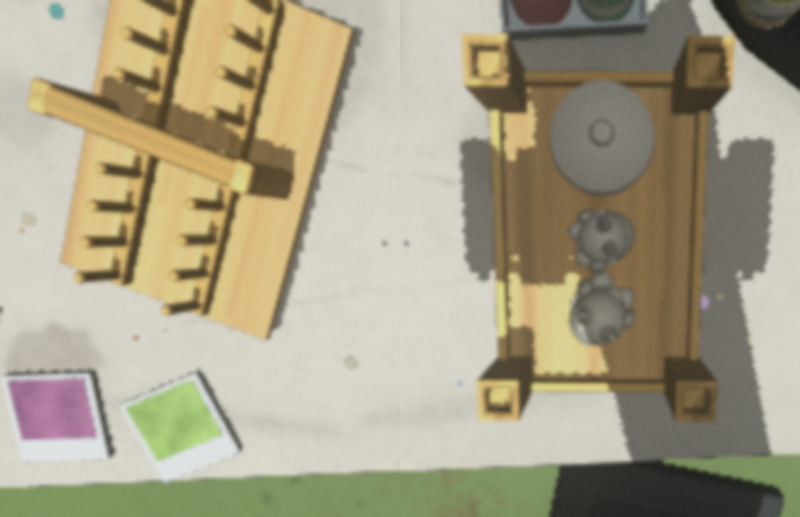

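```bash
python3 - <<'E'
from plan import *
import pickle
ci,a=pickle.load(open('w5.pkl','rb'))
f=lambda p,x0,c0,z:onz(ci,x0+(p[0]-c0+.5)/2.35-.5,(p[1]+.5)/2.35-.5,z)
P=np.array([f(p,172,400,.093) for p in[(488,62),(709,62),(694,400),(500,399)]])
print(P.round(4),P.mean(0).round(4),[np.linalg.norm(P[i]-P[i-1]).round(4) for i in range(4)])
e=P[0]+P[1]-P[2]-P[3];print('yaw',np.degrees(np.arctan2(e[1],e[0])));e=P[0]+P[3]-P[1]-P[2];print('yaw',np.degrees(np.arctan2(e[1],e[0]))-90)
Q=np.array([f(p,11,0,.020) for p in[(355,30),(268,338),(62,262)]]);print(Q.round(4),((Q[0]+Q[2])/2).round(4))
e=Q[0]-Q[1];print(np.linalg.norm(e),np.degrees(np.arctan2(e[1],e[0])));e=Q[2]-Q[1];print(np.linalg.norm(e),np.degrees(np.arctan2(e[1],e[0]))-90)
H=[f((42,96),11,0,.08),f((246,177),11,0,.08)];e=H[0]-H[1];print(H,np.mean(H,0),np.linalg.norm(e),np.degrees(np.arctan2(e[1],e[0]))-90)
E
```

```text
[[0.5558 0.257  0.093 ]
 [0.5781 0.1551 0.093 ]
 [0.4188 0.1217 0.093 ]
 [0.3972 0.223  0.093 ]] [0.4875 0.1892 0.093 ] [np.float64(0.1622), np.float64(0.1043), np.float64(0.1627), np.float64(0.1035)]
yaw 11.970341282575552
yaw 12.185356209384608
[[0.5705 0.3329 0.02  ]
 [0.3899 0.3634 0.02  ]
 [0.409  0.4887 0.02  ]] [0.4898 0.4108 0.02  ]
0.18319148954697065 -9.571294035531222
0.12683290850685436 -8.693800193776255
[array([0.49829197, 0.46112926, 0.08      ]), array([0.48211708, 0.35950001, 0.08      ])] [0.49020453 0.41031464 0.08      ] 0.10290836380443262 -9.043113083862764
```

Call:
arm_command(
  moves=[1.8, -3.1, 0.5, 0, 1.8, -3.1, 1, 0, 1.8, -3.1, 1.5, 0, 1.8, -3.1, 2, 0, 1.8, -3.1, 2, 0, 1.8, -3.1, 2, 0, 1.8, -3.2, 1, 0, 0, 0, 0, -7, 0, 0, 0, -7, 0, 0, 0, -7, 0, 0, 0, -7, 0, 0, 0, -7],
  fingers=46,
)

```text
time: 24.55
ee_pos: [0.4916, 0.4115, 0.2224]
eef_rot: [0.914, 0.405, -0.001, 0.0]
ft_force: [0.9, 0.4, 1.0]
width: 0.0404
grip_force: 0.0
```

Call:
arm_command(
  moves=[0, 0, 0, -7, 0, 0, 0, -7, 0, 0, 0, -7, 0, 0, 0, -7, 0, 0, 0, -5.7, 0, 0, 0, 0, 0, 0, 0, 0],
)

```text
time: 25.13
ee_pos: [0.4918, 0.4113, 0.2228]
eef_rot: [0.761, 0.649, -0.001, -0.0]
ft_force: [0.2, 0.3, -0.4]
width: 0.0402
grip_force: 0.0
```

```bash
python3 - <<'E'
from plan import *
plan(.4915,.4115,.054,81.1)
ci=r.camera_info('wrist');a=r.camera('wrist');cv2.imwrite('pics/w6.png',a[...,::-1])
c=np.array([.4915,.4115]);t=np.radians(-8.9);M=np.array([[np.cos(t),-np.sin(t)],[np.sin(t),np.cos(t)]])
for p in [(-.007,.056,.08),(.007,.056,.08),(-.093,.064,.02),(.093,.064,.02)]:print(p,proj(ci,[*(c+M@p[:2]),p[2]]).round(1))
E
```

```text
t 25.1 tcp [0.4918 0.4113 0.2228] psi 80.9 w 0.0402 -> shift cm [ 2.000e-02 -1.000e-02  1.688e+01] turn -0.2 tilt 1.0 j7 -1.16
(-0.007, 0.056, 0.08) [250.5 123.4]
(0.007, 0.056, 0.08) [265.4 123.4]
(-0.093, 0.064, 0.02) [174.4 112.7]
(0.093, 0.064, 0.02) [341.7 111.9]
```

View pics/w6.png

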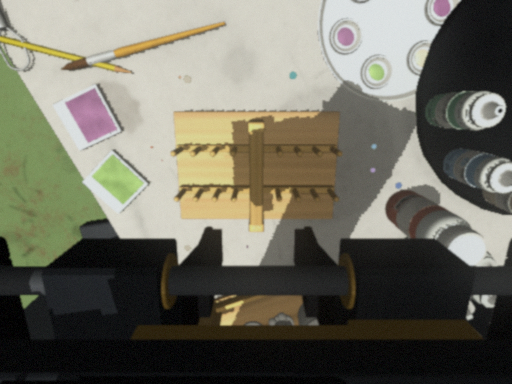

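Call:
arm_command(
  moves=[0, 0, 3, 0, 0, 0, 3, 0, 0, 0, 3, 0, 0, 0, 3, 0, 0, 0, 2, 0, 0, 0, 1.5, 0, 0, 0, 0.9, 0, 0, 0, 0.4, 0, 0, 0, 0, 0],
)

```text
time: 25.93
ee_pos: [0.4919, 0.4116, 0.0554]
eef_rot: [0.76, 0.65, -0.0, -0.0]
ft_force: [-0.5, -0.5, 1.0]
width: 0.0397
grip_force: 0.0
```

Call:
arm_command(
  moves=[0, 0, 0, 0, 0, 0, 0, 0, 0, 0, 0, 0, 0, 0, 0, 0, 0, 0, 0, 0, 0, 0, 0, 0, 0, 0, 0, 0],
  fingers=0,
  squeeze=40,
)

```text
time: 26.52
ee_pos: [0.4918, 0.4117, 0.056]
eef_rot: [0.76, 0.65, 0.0, -0.0]
ft_force: [-2.6, -0.0, 4.7]
width: 0.0137
grip_force: 40.0
```

Call:
arm_command(
  moves=[0, 0, -0.5, 0, 0, 0, -1, 0, 0, 0, -2, 0, 0, 0, -3, 0, 0, 0, -3, 0, 0, 0, -3, 0, 0, 0, -2, 0, -1, 0.1, -0.5, 0, -2, 0.3, 0, 0, -2.4, 0.4, 0, 0, -2.4, 0.4, 0, 0, -2.4, 0.3, 0, 0],
)

```text
time: 27.52
ee_pos: [0.4904, 0.3059, 0.2043]
eef_rot: [0.76, 0.65, -0.001, 0.0]
ft_force: [1.1, -0.6, -1.7]
width: 0.0137
grip_force: 40.0
```

Call:
arm_command(
  moves=[-2.4, 0.4, 0, 0, -2.4, 0.4, 0, 0, -2.4, 0.4, 0, 0, -2.4, 0.3, 0, 0, -1.4, 0.2, 0, 0, -0.8, 0.1, 0, 0, 0, 0, 0, -5, 0, 0, 0, -6, 0, 0, 0, -6, 0, 0, 0, -4, 0, 0, 0, 0, 0, 0, 0, 0],
)

```text
time: 28.52
ee_pos: [0.4899, 0.1889, 0.2051]
eef_rot: [0.63, 0.777, -0.0, -0.0]
ft_force: [0.5, 0.2, -2.8]
width: 0.0136
grip_force: 40.0
```

```bash
python3 - <<'E'
from plan import *
plan(.489,.1886,.151,102.1)
import pickle
D={}
for n in('wrist','side','top'):
    ci=r.camera_info(n);D[n]=(ci,r.camera(n))
pickle.dump(D,open('w7.pkl','wb'))
ci,a=D['wrist'];b=D['side'][1]
A=cv2.resize(a[60:250,130:390,::-1],(530,387),interpolation=cv2.INTER_CUBIC)
q=proj(D['side'][0],[.489,.1886,.12]).astype(int);print(q)
B=cv2.resize(b[q[1]-50:q[1]+50,q[0]-60:q[0]+60,::-1],None,fx=2.2,fy=2.2,interpolation=cv2.INTER_CUBIC)
o=np.zeros((600,796,3),np.uint8);o[:387,:530]=A;o[:B.shape[0],531:531+B.shape[1]]=B[:,:265]
cv2.imwrite('pics/w7.png',o[:390])
c=np.array([.489,.1886]);t=np.radians(12.1);M=np.array([[np.cos(t),-np.sin(t)],[np.sin(t),np.cos(t)]])
for p in [(-.082,.053,.093),(.082,.053,.093)]:print(p,proj(ci,[*(c+M@p[:2]),p[2]]).round(1))
E
```

```text
t 28.5 tcp [0.4899 0.1889 0.2051] psi 102.0 w 0.0136 -> shift cm [-0.01 -0.1   5.41] turn -0.1 tilt 1.0 j7 -0.37
[255 195]
(-0.082, 0.053, 0.093) [160.7 130.5]
(0.082, 0.053, 0.093) [354.  129.9]
```

View pics/w7.png

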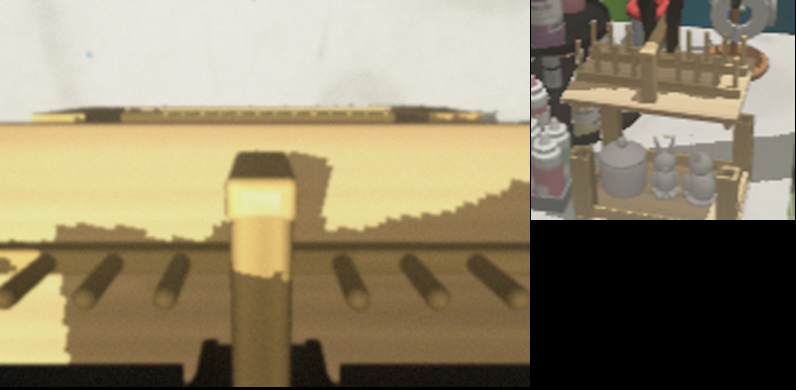

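```bash
python3 - <<'E'
from plan import *
import pickle
D=pickle.load(open('w7.pkl','rb'));ci,a=D['wrist']
t=np.radians(12.1);M=np.array([[np.cos(t),-np.sin(t)],[np.sin(t),np.cos(t)]])
for n,c,z in(('tray',[.489,.1886],.093),('rack',[.4899,.1889],.17)):
  for x in(-.093,.093):print(n,proj(ci,[*(np.array(c)+M@[x,.064]),z]).round(1))
g=a.astype(int).sum(2)/3
for u in(150,180,190,220,240,260,280,300,330,345,365):print(u,g[104:126,u].astype(int))
print(g[114,138:200].astype(int),g[114,320:382].astype(int))
E
```

```text
tray [146.4 117.2]
tray [368.2 116.5]
rack [105.1 123.4]
rack [411.9 122.4]
150 [223 224 224 223 223 223 223 223 223 223 210 178 179 195 193 167 141 148
 173 184 185 188]
180 [225 227 226 225 225 225 224 211 157 101  81  76  76  75  76  80 108 148
 174 185 188 188]
190 [227 226 227 224 226 225 227 217 167 109  91 105 116 122 121 115 117 146
 175 184 188 189]
220 [226 228 228 227 226 227 226 217 185 178 150 136 133 126 125 114 116 150
 175 186 188 190]
240 [226 228 227 227 227 227 226 216 190 180 149 126 123 126 123 118 121 152
 175 186 189 189]
260 [228 226 227 225 227 227 228 218 191 179 151 122 121 123 124 115 116 144
 171 184 189 189]
280 [223 223 223 224 223 224 224 214 192 180 144 119 119 124 123 112 115 147
 171 184 188 188]
300 [213 211 214 213 215 212 208 201 191 186 153 147 137 127 118 108 112 147
 170 186 185 188]
330 [220 221 221 220 220 220 214 185 135  92  89  86  81  79  79  81 102 142
 173 184 185 188]
345 [225 224 224 224 223 224 223 212 169 108  95 131 158 146 116 107 110 146
 173 182 189 189]
365 [222 224 223 222 220 219 221 221 221 210 175 158 144 121 111 106 110 145
 169 182 186 187]
[223 222 221 221 222 221 221 220 219 214 215 213 210 209 208 201 184 175
 171 166 159 152 142 136 127 118 111 104 102  98  98  94  93  86  84  83
  83  82  78  81  81  81  81  83  82  80  85  83  80  78  81  83  91 114
 134 122 108 104 102 106 116 129] [138 123  98  91  90  92  86  90  88  89  89  91  87  87  87  85  83  83
  78  81  87  89  91  94  94  95  90  92  95  95 105 106 108 116 131 142
 153 155 160 166 176 188 193 185 177 175 182 198 207 210 208 206 190 186
 205 215 218 220 220 219 220 219]
```

Call:
arm_command(
  moves=[0, -0.1, 1, 0, 0, 0, 1.5, 0, 0, 0, 1.2, 0, 0, 0, 0.8, 0, 0, 0, 0.5, 0, 0, 0, 0.3, 0, 0, 0, 0.2, 0, 0, 0, 0, 0],
)

```text
time: 29.33
ee_pos: [0.4894, 0.1888, 0.1505]
eef_rot: [0.629, 0.778, 0.0, -0.0]
ft_force: [-0.0, -0.8, -3.0]
width: 0.0139
grip_force: 40.0
```

Call:
arm_command(
  moves=[0, 0, 0.2, 0, 0, 0, 0.2, 0, 0, 0, 0.1, 0, 0, 0, 0, 0, 0, 0, 0, 0],
)

```text
time: 29.75
ee_pos: [0.4894, 0.1888, 0.1456]
eef_rot: [0.629, 0.778, 0.0, 0.0]
ft_force: [-0.5, 0.4, -2.9]
width: 0.0137
grip_force: 40.0
```

Call:
arm_command(
  moves=[0, 0, 0.2, 0, 0, 0, 0.2, 0, 0, 0, 0.1, 0, 0, 0, 0, 0, 0, 0, 0, 0],
)

```text
time: 30.17
ee_pos: [0.4893, 0.1888, 0.1404]
eef_rot: [0.629, 0.778, -0.0, -0.0]
ft_force: [0.4, 0.3, -2.3]
width: 0.0137
grip_force: 40.0
```

Call:
arm_command(
  moves=[0, 0, 0.2, 0, 0, 0, 0.2, 0, 0, 0, 0.1, 0, 0, 0, 0, 0, 0, 0, 0, 0],
)

```text
time: 30.58
ee_pos: [0.4895, 0.1888, 0.1369]
eef_rot: [0.629, 0.778, -0.0, 0.001]
ft_force: [-7.2, -3.4, 14.6]
width: 0.0135
grip_force: 40.0
```

Call:
arm_command(
  moves=[0, 0, 0, 0, 0, 0, 0, 0, 0, 0, 0, 0, 0, 0, 0, 0, 0, 0, 0, 0, 0, 0, 0, 0, 0, 0, -1, 0, 0, 0, -2, 0, 0, 0, -3, 0, 0, 0, -3, 0, 0, 0, -3, 0, 0, 0, -2, 0],
  fingers=45,
)

```text
time: 31.58
ee_pos: [0.4897, 0.1894, 0.2793]
eef_rot: [0.628, 0.778, 0.001, 0.001]
ft_force: [-0.1, 0.6, 0.1]
width: 0.0392
grip_force: 0.0
```

```bash
python3 - <<'E'
from plan import *
import pickle
plan(.539,-.143,.25,90)
D={}
for n in('wrist','side','top'):
    ci=r.camera_info(n);D[n]=(ci,r.camera(n))
pickle.dump(D,open('w8.pkl','wb'))
q=proj(D['side'][0],[.489,.1886,.08]).astype(int);b=D['side'][1]
A=cv2.resize(b[q[1]-50:q[1]+50,q[0]-55:q[0]+55,::-1],None,fx=3.6,fy=3.6,interpolation=cv2.INTER_CUBIC)
ct=D['top'][0];q=proj(ct,[.489,.1886,.1]).astype(int);print('topoff',q-50)
B=cv2.resize(D['top'][1][q[1]-50:q[1]+50,q[0]-50:q[0]+50,::-1],None,fx=3.6,fy=3.6,interpolation=cv2.INTER_CUBIC)
cv2.imwrite('pics/w8.png',np.hstack([A,B]))
E
```

```text
t 31.6 tcp [0.4897 0.1894 0.2793] psi 102.1 w 0.0392 -> shift cm [-33.53  -2.17   2.92] turn 12.1 tilt 1.0 j7 -0.34
topoff [165 161]
```

View pics/w8.png

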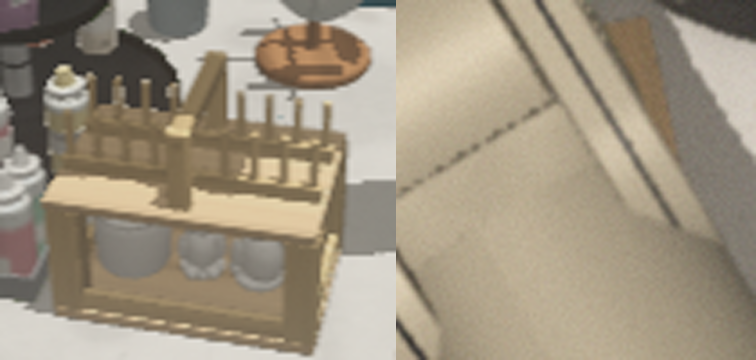

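Call:
arm_command(
  moves=[-2, -0.6, -2, 0, -3.7, -1, -2, 0, -3.7, -1, -1, 0, -3.7, -1, -1, 0, -3.7, -1, -1, 0, -3.7, -1, -1, 0, -3.8, -1, 0, 0, -3.8, -1, 0, 0, -3.8, -1, 0, 0, -3.8, -1, 0, 6.6, 0, 0, 0, 7, 0, 0, 0, 7],
)

```text
time: 32.73
ee_pos: [0.4693, -0.1817, 0.3534]
eef_rot: [0.761, 0.649, -0.0, -0.001]
ft_force: [-0.5, 0.8, 0.2]
width: 0.0391
grip_force: 0.0
```

Call:
arm_command(
  moves=[0, 0, 0, 7, 0, 0, 0, 7, 0, 0, 0, 7, 0, 0, 0, 7, 0, 0, 0, 7, 0, 0, 0, 7, 0, 0, 0, 7, 0, 0, 0, 4, 0, 0, 0, 0, 0, 0, 0, 0],
)

```text
time: 33.57
ee_pos: [0.4701, -0.1789, 0.3542]
eef_rot: [0.969, 0.247, -0.0, -0.0]
ft_force: [-0.2, 0.8, 0.4]
width: 0.0392
grip_force: 0.0
```

```bash
python3 - <<'E'
from plan import *
import pickle
plan(.471,-.18,.36,28.5)
ci=r.camera_info('wrist');a=np.mean([r.camera('wrist').astype(float) for _ in range(3)],0).astype(np.uint8)
pickle.dump((ci,a),open('w9.pkl','wb'))
q=proj(ci,[.539,-.143,.13]).astype(int);print(q);x,y=np.clip(q-[105,120],0,None);print('off',x,y)
cv2.imwrite('pics/w9.png',cv2.resize(a[y:y+200,x:x+210,::-1],None,fx=3,fy=3,interpolation=cv2.INTER_CUBIC)[:600])
E
```

```text
t 33.6 tcp [ 0.4701 -0.1789  0.3542] psi 28.6 w 0.0392 -> shift cm [ 0.03  0.14 -0.58] turn 0.1 tilt 1.0 j7 -0.81
[259  99]
off 154 0
```

View pics/w9.png

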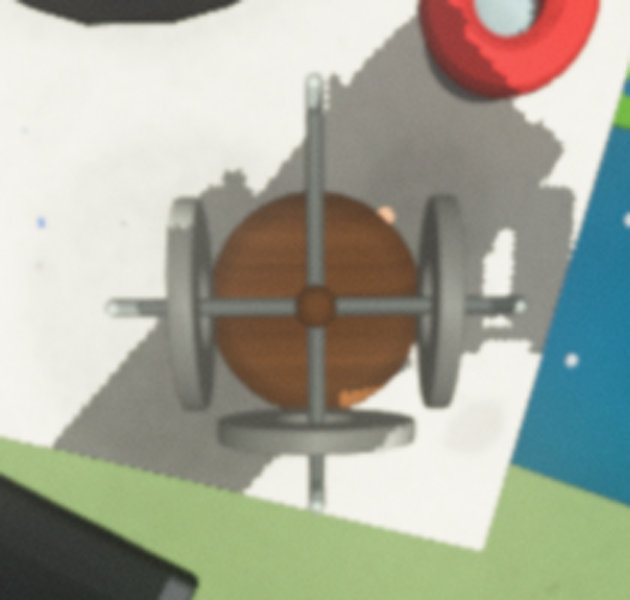

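```bash
python3 - <<'E'
from plan import *
import pickle
ci,a=pickle.load(open('w9.pkl','rb'))
f=lambda p,z:onz(ci,154+(p[0]+.5)/3-.5,(p[1]+.5)/3-.5,z)
T=[f(p,.135) for p in((110,307),(519,306),(314,80),(318,503))]
print(np.array(T).round(4),np.mean(T,0))
for i,j in((0,1),(2,3)):
  e=T[i]-T[j];print(np.linalg.norm(e),np.degrees(np.arctan2(e[1],e[0])))
k=f((317,305),.147);print('knob',k)
for n,p in(('C',(184,305)),('A',(450,302)),('B',(316,437))):
  q=f(p,.154);print(n,q,np.hypot(*(q-k)[:2]))
E
```

```text
[[ 0.4986 -0.0746  0.135 ]
 [ 0.574  -0.2123  0.135 ]
 [ 0.6051 -0.1057  0.135 ]
 [ 0.4696 -0.1815  0.135 ]] [ 0.53683029 -0.1435305   0.135     ]
0.15699747802793412 118.73042981434956
0.15522748395880578 29.219248372696136
knob [ 0.53726347 -0.14399709  0.147     ]
C [ 0.51406038 -0.10138779  0.154     ] 0.04851736607939095
A [ 0.56137554 -0.18599297  0.154     ] 0.04842567533458726
B [ 0.49496536 -0.16666513  0.154     ] 0.047989271365296716
```

Call:
arm_command(
  moves=[2.5, -1.6, 0, 0, 2.5, -1.6, 0, 0, 2.6, -1.6, 0, 0, 0, 0, 2, -0.2, 0, 0, 4, 0, 0, 0, 4, 0, 0, 0, 3, 0, 0, 0, 1.5, 0, 0, 0, 0, 0, 0, 0, 0, 0],
  fingers=32,
)

```text
time: 34.55
ee_pos: [0.5141, -0.1005, 0.2099]
eef_rot: [0.969, 0.248, -0.0, -0.0]
ft_force: [0.1, 0.4, 0.5]
width: 0.0278
grip_force: 0.0
```

```bash
python3 plan.py .5144 -.1005 .139 28.8
```

```text
t 34.5 tcp [ 0.5141 -0.1005  0.2099] psi 28.7 w 0.0278 -> shift cm [0.03 0.02 7.09] turn -0.1 tilt 1.0 j7 -1.03
```

Descend 7.1 cm and close.

Call:
arm_command(
  moves=[0, 0, 2, 0, 0, 0, 2, 0, 0, 0, 1.5, 0, 0, 0, 1, 0, 0, 0, 0.6, 0, 0, 0, 0, 0, 0, 0, 0, 0],
)

```text
time: 35.13
ee_pos: [0.5149, -0.1007, 0.1399]
eef_rot: [0.969, 0.248, 0.001, 0.0]
ft_force: [0.4, 0.6, -0.1]
width: 0.0278
grip_force: 0.0
```

Call:
arm_command(
  moves=[0, 0, 0, 0, 0, 0, 0, 0, 0, 0, 0, 0, 0, 0, 0, 0, 0, 0, 0, 0, 0, 0, 0, 0],
  fingers=0,
  squeeze=20,
)

```text
time: 35.63
ee_pos: [0.5145, -0.1005, 0.1392]
eef_rot: [0.969, 0.248, 0.0, 0.0]
ft_force: [-1.1, 0.7, 3.5]
width: 0.0099
grip_force: 20.0
```

Call:
arm_command(
  moves=[0, 0, -0.5, 0, 0, 0, -0.7, 0, 0, 0, -0.6, 0, 0, 0, 0, 0, 0, -0.7, 0, 0, 0, -1.2, 0, 0, 0, -1.2, 0, 0, 0, -1.2, 0, 0, 0, -1.2, 0, 0, 0, 0, 0, 0, 0, 0, 0, 0],
)

```text
time: 36.55
ee_pos: [0.4876, -0.0517, 0.157]
eef_rot: [0.969, 0.249, 0.0, 0.0]
ft_force: [0.2, 0.2, -0.2]
width: 0.0097
grip_force: 20.0
```

```bash
cat > rk.py <<'E'
from plan import *
c=np.array([.4895,.1888]);t=np.radians(12.1)
def gap(x,z):
    p=c+x*np.array([np.cos(t),np.sin(t)]);print(p.round(4));plan(*p,z,102.1)
if __name__=='__main__':gap(*map(float,sys.argv[1:]))
E
python3 rk.py .074 .176
```

```text
[0.5619 0.2043]
t 36.5 tcp [ 0.4876 -0.0517  0.157 ] psi 28.8 w 0.0097 -> shift cm [ 18.83 -18.86  -1.92] turn -73.3 tilt 1.0 j7 -1.12
```

Call:
arm_command(
  moves=[0, 0, -1, 0, 0, 0, -2.5, 0, 0, 0, -3, 0, 0, 0, -2.5, 0, 1.4, -1.4, -1, 0, 2.2, -2.2, 0, 0, 2.2, -2.2, 0, 0, 2.2, -2.2, 0, 0, 2.2, -2.2, 0, 0, 2.2, -2.2, 0, 0, 2.2, -2.2, 0, 0, 2.2, -2.2, 0, 0],
)

```text
time: 37.55
ee_pos: [0.5555, 0.1762, 0.2575]
eef_rot: [0.969, 0.247, 0.0, 0.0]
ft_force: [1.1, -0.2, 0.3]
width: 0.0097
grip_force: 20.0
```

Call:
arm_command(
  moves=[1.4, -1.4, 0, 0, 0.8, -0.8, 0, -5, 0, 0, 0, -7, 0, 0, 0, -7, 0, 0, 0, -7, 0, 0, 0, -7, 0, 0, 0, -7, 0, 0, 0, -7, 0, 0, 0, -7, 0, 0, 0, -7, 0, 0, 0, -7, 0, 0, 0, -5.3],
)

```text
time: 38.55
ee_pos: [0.564, 0.2045, 0.2573]
eef_rot: [0.628, 0.779, 0.0, 0.0]
ft_force: [0.3, -0.4, -0.3]
width: 0.0098
grip_force: 20.0
```

Call:
arm_command(
  moves=[0, 0, 0, 0, 0, 0, 0, 0],
)

```text
time: 38.72
ee_pos: [0.5638, 0.2048, 0.2571]
eef_rot: [0.631, 0.776, 0.0, -0.0]
ft_force: [0.0, 0.1, -0.6]
width: 0.0095
grip_force: 20.0
```

```bash
python3 rk.py .074 .176
```

```text
[0.5619 0.2043]
t 38.7 tcp [0.5638 0.2048 0.2571] psi 101.7 w 0.0095 -> shift cm [-0.01 -0.2   8.11] turn -0.4 tilt 1.0 j7 -0.46
```

```bash
cat > chk.py <<'E'
from rk import *
ci=r.camera_info('wrist');a=r.camera('wrist')
M=np.array([[np.cos(t),-np.sin(t)],[np.sin(t),np.cos(t)]])
P=lambda x,y,z:proj(ci,[*(c+M@[x,y]),z])
L,Rr=P(-.093,.064,.101),P(.093,.064,.101);L2,R2=P(-.093,.03,.101),P(.093,.03,.101)
print('pred',L.round(1),Rr.round(1),L2.round(1),R2.round(1),'handle',P(-.007,.056,.161).round(1),P(.007,.056,.161).round(1))
h=cv2.cvtColor(a,cv2.COLOR_RGB2HSV);w=((h[...,1]>70)&(h[...,0]<30)&(h[...,2]>60)).astype(np.uint8)
for f in(.3,.6,.9):
    v=int(round(L[1]+f*(L2[1]-L[1])));x=np.flatnonzero(w[v]);pl=L[0]+f*(L2[0]-L[0]);pr=Rr[0]+f*(R2[0]-Rr[0])
    g=lambda q:(x[(x>q-25)&(x<q+25)].min()-q if q<256 else x[(x>q-25)&(x<q+25)].max()-q) if ((x>q-25)&(x<q+25)).any() else None
    print('row',v,'edge dev px',g(pl),g(pr))
for u in np.linspace(L[0]+15,Rr[0]-15,5).astype(int):
    y=np.flatnonzero(w[:,u]);y=y[(y>L[1]-25)&(y<L[1]+25)];print('col',u,'far edge',y.min() if len(y) else None)
cv2.imwrite('pics/chk.png',a[...,::-1])
E
python3 chk.py .074 .176
```

```text
pred [ 84.3 115.9] [275.5 114.5] [ 89.7 150.7] [275.2 149.4] handle [154.  128.8] [171.6 128.7]
row 126 edge dev px 1.0672182611382368 -1.3836052178789942
row 137 edge dev px 1.4354150914857087 14.701454459503623
row 147 edge dev px -0.19638807816683368 -1.2134858631138172
col 99 far edge 114
col 139 far edge 112
col 179 far edge 112
col 220 far edge 112
col 260 far edge 112
```

Call:
arm_command(
  moves=[0, -0.2, 0, -0.4, 0, 0, 1.5, 0, 0, 0, 1.5, 0, 0, 0, 1, 0, 0, 0, 1, 0, 0, 0, 1, 0, 0, 0, 0.8, 0, 0, 0, 0.6, 0, 0, 0, 0.3, 0, 0, 0, 0.2, 0, 0, 0, 0, 0],
)

```text
time: 39.68
ee_pos: [0.5614, 0.2053, 0.1779]
eef_rot: [0.627, 0.779, 0.0, 0.0]
ft_force: [-0.4, 0.7, -1.1]
width: 0.0096
grip_force: 20.0
```

```bash
python3 rk.py .074 .176; python3 -c "
from h import *;s=r.read_state();print(s['ft_force'],s['torque'])"
```

```text
[0.5619 0.2043]
t 39.7 tcp [0.5614 0.2053 0.1779] psi 102.4 w 0.0096 -> shift cm [-0.11  0.02  0.19] turn 0.3 tilt 1.0 j7 -0.48
[-0.39437204  0.69642619 -1.09329646] [-0.00789755 -0.0707603   0.02307759]
```

Call:
arm_command(
  moves=[-0.1, 0, 0.1, 0, 0, 0, 0.1, 0, 0, 0, 0, 0, 0, 0, 0, 0],
)

```text
time: 40.02
ee_pos: [0.5619, 0.2052, 0.1773]
eef_rot: [0.626, 0.779, 0.001, 0.0]
ft_force: [-1.5, 1.9, 6.8]
width: 0.0098
grip_force: 20.0
```

Call:
arm_command(
  moves=[0, 0, 0, 0, 0, 0, 0, 0, 0, 0, 0, 0, 0, 0, 0, 0, 0, 0, 0, 0, 0, 0, -0.5, 0, 0, 0, -1, 0, 0, 0, -2, 0, 0, 0, -3, 0, 0, 0, -3, 0, 0, 0, 0, 0],
  fingers=25,
)

```text
time: 40.93
ee_pos: [0.5631, 0.2058, 0.2776]
eef_rot: [0.627, 0.779, 0.004, 0.002]
ft_force: [-0.1, 0.8, 0.3]
width: 0.022
grip_force: 0.0
```

```bash
python3 plan.py .4951 -.1672 .26 118.8; python3 - <<'E'
from rk import *
ci=r.camera_info('wrist');a=r.camera('wrist')
M=np.array([[np.cos(t),-np.sin(t)],[np.sin(t),np.cos(t)]])
h=cv2.cvtColor(a,cv2.COLOR_RGB2HSV)
for y in(.03,.02,.034):
  p=proj(ci,[*(c+M@[.074,y]),.149+np.sqrt(.042**2-y*y)]);v=int(round(p[1]));print(y,p.round(1),h[v,int(p[0])-20:int(p[0])+21,1])
E
```

```text
t 40.9 tcp [0.5631 0.2058 0.2776] psi 102.4 w 0.022 -> shift cm [-34.97 -14.67   1.6 ] turn -16.4 tilt 1.0 j7 -0.44
0.03 [255.9 161.1] [111 112 113 114 114 113 116 121 117 126 125 118 111  96  54  38  29  34
  37  36  28  33  27  29  38  69  98 117 113 112 122 122 117 124 114 110
 110  91  52  32  27]
0.02 [255.9 174.8] [116 114 117 115 114 121 116 114 119 112 111 115 106  90  51  26  29  22
  29  25  26  28  25  25  31  61  97 110 109 120 113 113 111 111 116 116
 106  83  47  34  22]
0.034 [255.9 155.4] [121 120 125 125 126 124 123 116 120 109 117 114  99  66  33  24  23  24
  25  28  33  34  37  35  44  75 109 122 111 106 107 104 109 116 127 114
 110  92  59  30  29]
```

Call:
arm_command(
  moves=[-2.5, -1.1, 0, 0, -3.6, -1.5, 0, 0, -3.6, -1.5, 0, 0, -3.6, -1.5, 0, 0, -3.6, -1.5, 0, 0, -3.6, -1.5, 0, 0, -3.6, -1.5, 0, 0, -3.6, -1.5, 0, 0, -3.6, -1.5, 0, 0, -3.7, -1.6, 0, -5, 0, 0, 0, -6, 0, 0, 0, -5.4],
  fingers=32,
)

```text
time: 41.98
ee_pos: [0.4919, -0.1723, 0.2703]
eef_rot: [0.509, 0.861, -0.0, -0.0]
ft_force: [0.3, 1.4, 0.3]
width: 0.0275
grip_force: 0.0
```

Call:
arm_command(
  moves=[0, 0, 2, 0, 0, 0, 3, 0, 0, 0, 2, 0, 0, 0, 0, 0, 0, 0, 0, 0],
)

```text
time: 42.4
ee_pos: [0.4925, -0.169, 0.2006]
eef_rot: [0.509, 0.861, -0.0, -0.001]
ft_force: [0.6, -0.2, 0.4]
width: 0.0281
grip_force: 0.0
```

```bash
python3 plan.py .4951 -.1672 .139 118.8
```

```text
t 42.4 tcp [ 0.4925 -0.169   0.2006] psi 118.8 w 0.0281 -> shift cm [0.02 0.32 6.16] turn 0.0 tilt 1.0 j7 0.62
```

Call:
arm_command(
  moves=[0, 0.3, 0, 0, 0, 0, 1.5, 0, 0, 0, 1.5, 0, 0, 0, 1.5, 0, 0, 0, 1, 0, 0, 0, 0.6, 0, 0, 0, 0, 0, 0, 0, 0, 0],
)

```text
time: 43.07
ee_pos: [0.4962, -0.1678, 0.1406]
eef_rot: [0.509, 0.861, 0.0, 0.0]
ft_force: [0.3, -0.6, 1.2]
width: 0.0278
grip_force: 0.0
```

Call:
arm_command(
  moves=[0, 0, 0, 0, 0, 0, 0, 0, 0, 0, 0, 0, 0, 0, 0, 0, 0, 0, 0, 0, 0, 0, 0, 0],
  fingers=0,
)

```text
time: 43.57
ee_pos: [0.4959, -0.1679, 0.1402]
eef_rot: [0.509, 0.861, -0.0, 0.0]
ft_force: [-0.4, -0.1, 3.5]
width: 0.0097
grip_force: 20.0
```

Call:
arm_command(
  moves=[0, 0, -0.5, 0, 0, 0, -0.7, 0, 0, 0, -0.6, 0, 0, 0, 0, 0, 0, -0.7, 0, 0, 0, -1.2, 0, 0, 0, -1.2, 0, 0, 0, -1.2, 0, 0, 0, -1.2, 0, 0, 0, 0, 0, 0, 0, 0, 0, 0],
)

```text
time: 44.48
ee_pos: [0.4469, -0.1949, 0.1578]
eef_rot: [0.51, 0.86, -0.0, 0.0]
ft_force: [0.5, 0.4, -1.0]
width: 0.0098
grip_force: 20.0
```

```bash
python3 rk.py -.074 .176
```

```text
[0.4171 0.1733]
t 44.5 tcp [ 0.4469 -0.1949  0.1578] psi 118.7 w 0.0098 -> shift cm [33.72 15.06 -1.85] turn 16.6 tilt 1.0 j7 0.72
```

Call:
arm_command(
  moves=[0, 0, -1, 0, 0, 0, -2.5, 0, 0, 0, -3, 0, 0, 0, -2.5, 0, 2, 0.9, -1, 0, 3.3, 1.5, 0, 0, 3.3, 1.5, 0, 0, 3.3, 1.5, 0, 0, 3.3, 1.5, 0, 0, 3.3, 1.5, 0, 0, 3.3, 1.5, 0, 0, 3.3, 1.5, 0, 0],
)

```text
time: 45.48
ee_pos: [0.4262, 0.0834, 0.2586]
eef_rot: [0.508, 0.861, -0.0, 0.001]
ft_force: [0.6, -0.8, -0.7]
width: 0.0098
grip_force: 20.0
```

Call:
arm_command(
  moves=[3.3, 1.5, 0, 0, 3.3, 1.5, 0, 0, 2, 0.7, 0, 5, 0, 0, 0, 6, 0, 0, 0, 5.6, 0, 0, 0, 0, 0, 0, 0, 0, 0, 0, 0, 0],
)

```text
time: 46.15
ee_pos: [0.4176, 0.174, 0.2581]
eef_rot: [0.627, 0.779, 0.0, 0.0]
ft_force: [0.5, -0.8, 0.1]
width: 0.0099
grip_force: 20.0
```

```bash
python3 chk.py -.074 .176;python3 rk.py -.074 .176
```

```text
pred [238.6 114.9] [429.3 115.7] [239.  149.7] [424.  150.5] handle [341.7 128.9] [359.1 129. ]
row 125 edge dev px -0.7290163183873517 23.298369724541942
row 136 edge dev px 0.13998751873688775 -0.12290795364350515
row 146 edge dev px 1.0089913558610988 -9.544185631828896
col 253 far edge 113
col 293 far edge 112
col 333 far edge 112
col 374 far edge 113
col 414 far edge 115
[0.4171 0.1733]
t 46.2 tcp [0.4176 0.1738 0.258 ] psi 102.3 w 0.0101 -> shift cm [-0.04 -0.06  8.2 ] turn 0.2 tilt 1.0 j7 -0.17
```

Call:
arm_command(
  moves=[0, 0, 0, 0.2, 0, 0, 1.5, 0, 0, 0, 1.5, 0, 0, 0, 1, 0, 0, 0, 1, 0, 0, 0, 1, 0, 0, 0, 0.8, 0, 0, 0, 0.6, 0, 0, 0, 0.3, 0, 0, 0, 0.2, 0, 0, 0, 0, 0],
)

```text
time: 47.12
ee_pos: [0.4175, 0.1738, 0.1788]
eef_rot: [0.629, 0.777, -0.0, -0.0]
ft_force: [-1.0, 0.6, -0.3]
width: 0.0099
grip_force: 20.0
```

Call:
arm_command(
  moves=[0, 0, 0.1, 0, 0, 0, 0.1, 0, 0, 0, 0, 0, 0, 0, 0, 0],
)

```text
time: 47.45
ee_pos: [0.4181, 0.174, 0.1775]
eef_rot: [0.629, 0.777, 0.0, 0.0]
ft_force: [-0.4, -0.6, 4.9]
width: 0.0098
grip_force: 20.0
```

Call:
arm_command(
  moves=[0, 0, 0, 0, 0, 0, 0, 0, 0, 0, 0, 0, 0, 0, 0, 0, 0, 0, 0, 0, 0, 0, -0.5, 0, 0, 0, -1, 0, 0, 0, -2, 0, 0, 0, -3, 0, 0, 0, -3, 0, 0, 0, 0, 0],
  fingers=25,
)

```text
time: 48.37
ee_pos: [0.4194, 0.1752, 0.2766]
eef_rot: [0.629, 0.777, 0.002, 0.003]
ft_force: [1.2, -0.1, 0.6]
width: 0.0219
grip_force: 0.0
```

```bash
python3 plan.py .5616 -.1863 .27 28.8; python3 - <<'E'
from rk import *
ci=r.camera_info('wrist');a=r.camera('wrist')
M=np.array([[np.cos(t),-np.sin(t)],[np.sin(t),np.cos(t)]])
h=cv2.cvtColor(a,cv2.COLOR_RGB2HSV)
for x in(-.074,.074):
 for y in(.03,.02,.034):
  p=proj(ci,[*(c+M@[x,y]),.149+np.sqrt(.042**2-y*y)]);v=int(round(p[1]));print(x,y,p.round(1),h[v,int(p[0])-14:int(p[0])+15,1])
E
```

```text
t 48.4 tcp [0.4194 0.1752 0.2766] psi 102.0 w 0.0219 -> shift cm [-38.32   6.36   0.76] turn 73.2 tilt 1.0 j7 -0.15
-0.074 0.03 [254.6 161.2] [108 108 119 117 111 114 107 104  80  43  28  25  30  31  25  28  31  30
  23  46  78 104 113 117 123 113 120 117 112]
-0.074 0.02 [254.6 175.1] [110 107 110 107 108 107 115 100  75  38  22  23  23  20  21  20  26  22
  28  33  60  97 109 111 112 109 114 111 117]
-0.074 0.034 [254.6 155.5] [116 114 102  98  97 101 103  96  63  33  24  26  27  25  31  37  25  27
  33  43  79 103 109 107 116 109 114 116 123]
0.074 0.03 [432.8 160.7] [27 27 27 27 32 21 21 21 24 19 21 21 17 16 16 16 17 15 15 13 13 17 19 25
 36 38 33 22 24]
0.074 0.02 [435.9 174.5] [22 28 28 18 21 26 26 17 15  8  8  9  9  9  8 10 11 11  8  7  6  5  5  7
 15 15 16 11 10]
0.074 0.034 [430.6 155. ] [27 24 30 31 34 32 29 21 19 26 22 19 17 21 19 18 16 16 15 17 24 32 34 33
 32 28 34 37 38]
```

Ring B is seated at the −74 gap. On to ring A.

Call:
arm_command(
  moves=[-2.4, 0.4, 0, 0, -3.6, 0.6, 0, 0, -3.6, 0.6, 0, 0, -3.6, 0.6, 0, 0, -3.6, 0.6, 0, 0, -3.6, 0.6, 0, 0, -3.6, 0.6, 0, 0, -3.6, 0.6, 0, 0, -3.6, 0.6, 0, 0, -3.6, 0.6, 0, 0, -3.5, 0.6, 0, 7, 0, 0, 0, 7],
  fingers=32,
)

```text
time: 49.42
ee_pos: [0.5599, -0.1956, 0.2686]
eef_rot: [0.724, 0.69, -0.001, -0.001]
ft_force: [-0.3, -1.7, 0.1]
width: 0.0277
grip_force: 0.0
```

Call:
arm_command(
  moves=[0, 0, 0, 7, 0, 0, 0, 7, 0, 0, 0, 7, 0, 0, 0, 7, 0, 0, 0, 7, 0, 0, 0, 7, 0, 0, 0, 7, 0, 0, 0, 7, 0, 0, 0, 3.2, 0, 0, 0, 0, 0, 0, 0, 0],
)

```text
time: 50.33
ee_pos: [0.5595, -0.1873, 0.2709]
eef_rot: [0.968, 0.25, -0.001, -0.0]
ft_force: [0.4, 0.7, 0.9]
width: 0.0277
grip_force: 0.0
```

```bash
python3 plan.py .5616 -.1863 .14 28.8
```

```text
t 50.3 tcp [ 0.5595 -0.1873  0.2709] psi 28.9 w 0.0277 -> shift cm [ 0.24  0.03 13.09] turn 0.1 tilt 1.0 j7 -1.0
```

Call:
arm_command(
  moves=[0.2, 0, 2, 0, 0, 0, 3, 0, 0, 0, 3, 0, 0, 0, 2, 0, 0, 0, 1.5, 0, 0, 0, 1, 0, 0, 0, 0.6, 0, 0, 0, 0, 0, 0, 0, 0, 0],
)

```text
time: 51.08
ee_pos: [0.5618, -0.1865, 0.1413]
eef_rot: [0.969, 0.249, 0.0, 0.0]
ft_force: [0.7, 0.0, 0.3]
width: 0.0284
grip_force: 0.0
```

Call:
arm_command(
  moves=[0, 0, 0, 0, 0, 0, 0, 0, 0, 0, 0, 0, 0, 0, 0, 0, 0, 0, 0, 0, 0, 0, 0, 0],
  fingers=0,
)

```text
time: 51.58
ee_pos: [0.5617, -0.1867, 0.1413]
eef_rot: [0.969, 0.249, 0.0, 0.0]
ft_force: [-0.6, 0.0, 2.6]
width: 0.0096
grip_force: 20.0
```

Call:
arm_command(
  moves=[0, 0, -0.5, 0, 0, 0, -0.7, 0, 0, 0, -0.6, 0, 0, 0, 0, 0, 0, 0.7, 0, 0, 0, 1.2, 0, 0, 0, 1.2, 0, 0, 0, 1.2, 0, 0, 0, 1.2, 0, 0, 0, 0, 0, 0, 0, 0, 0, 0],
)

```text
time: 52.5
ee_pos: [0.5879, -0.2358, 0.158]
eef_rot: [0.969, 0.248, -0.0, -0.0]
ft_force: [-0.4, 0.3, -1.2]
width: 0.0098
grip_force: 20.0
```

```bash
python3 rk.py .034 .177
```

```text
[0.5227 0.1959]
t 52.5 tcp [ 0.5879 -0.2358  0.158 ] psi 28.7 w 0.0098 -> shift cm [ 15.01 -41.    -1.86] turn -73.4 tilt 1.0 j7 -1.0
```

Call:
arm_command(
  moves=[0, 0, -1, 0, 0, 0, -2.5, 0, 0, 0, -3, 0, 0, 0, -3, 0, 0, 0, -1.5, 0, 0.7, -2, 0, 0, 1.2, -3.2, 0, 0, 1.2, -3.2, 0, 0, 1.2, -3.2, 0, 0, 1.2, -3.2, 0, 0, 1.2, -3.2, 0, 0, 1.1, -3.2, 0, 0],
)

```text
time: 53.5
ee_pos: [0.5534, -0.0091, 0.2697]
eef_rot: [0.968, 0.249, 0.0, 0.001]
ft_force: [0.2, 1.3, -1.5]
width: 0.0095
grip_force: 20.0
```

Call:
arm_command(
  moves=[1.2, -3.2, 0, 0, 1.2, -3.2, 0, 0, 1.2, -3.2, 0, 0, 1.2, -3.2, 0, 0, 1.2, -3.2, 0, 0, 0.8, -2.2, 0, 0, 0.6, -1.6, 0, -6.4, 0, 0, 0, -7, 0, 0, 0, -7, 0, 0, 0, -7, 0, 0, 0, -7, 0, 0, 0, -7],
)

```text
time: 54.5
ee_pos: [0.5231, 0.1983, 0.2696]
eef_rot: [0.816, 0.578, 0.0, 0.0]
ft_force: [0.3, -0.3, -1.5]
width: 0.0097
grip_force: 20.0
```

Call:
arm_command(
  moves=[0, 0, 0, -7, 0, 0, 0, -7, 0, 0, 0, -7, 0, 0, 0, -7, 0, 0, 0, -4, 0, 0, 0, 0, 0, 0, 0, 0],
)

```text
time: 55.08
ee_pos: [0.5234, 0.1981, 0.2693]
eef_rot: [0.629, 0.778, 0.0, 0.0]
ft_force: [0.7, -0.4, -0.9]
width: 0.01
grip_force: 20.0
```

```bash
python3 chk.py .034 .178; python3 rk.py .034 .178
```

```text
pred [131.6 116.1] [315.7 115.8] [135.3 149.7] [314.1 149.5] handle [208.1 129.1] [224.9 129.1]
row 126 edge dev px 1.2862451141124325 -1.2442999441964844
row 136 edge dev px 1.1799433311640826 11.246534613939389
row 146 edge dev px 12.073641548215733 -1.2626308279246814
col 146 far edge 114
col 185 far edge 113
col 223 far edge 113
col 262 far edge 112
col 300 far edge 114
[0.5227 0.1959]
t 55.1 tcp [0.5234 0.198  0.2692] psi 102.1 w 0.0099 -> shift cm [-0.18 -0.11  9.12] turn -0.0 tilt 1.0 j7 -0.51
```

Call:
arm_command(
  moves=[-0.2, -0.1, 1, 0, 0, 0, 1.5, 0, 0, 0, 1.5, 0, 0, 0, 1, 0, 0, 0, 1, 0, 0, 0, 1, 0, 0, 0, 0.8, 0, 0, 0, 0.6, 0, 0, 0, 0.3, 0, 0, 0, 0.2, 0, 0, 0, 0, 0],
)

```text
time: 56.05
ee_pos: [0.5233, 0.196, 0.1801]
eef_rot: [0.628, 0.778, 0.0, 0.0]
ft_force: [1.6, 0.5, 0.9]
width: 0.0094
grip_force: 20.0
```

Call:
arm_command(
  moves=[0, 0, 0.1, 0, 0, 0, 0.1, 0, 0, 0, 0, 0, 0, 0, 0, 0],
)

```text
time: 56.38
ee_pos: [0.5237, 0.1965, 0.1793]
eef_rot: [0.628, 0.778, 0.001, 0.001]
ft_force: [-1.2, 1.6, 9.3]
width: 0.01
grip_force: 20.0
```

Call:
arm_command(
  moves=[0, 0, -0.1, 0, 0, 0, 0, 0, 0, 0, 0, 0, 0, 0, 0, 0, 0, 0, 0, 0, 0, 0, -0.5, 0, 0, 0, -1, 0, 0, 0, -2, 0, 0, 0, -3, 0, 0, 0, -3, 0, 0, 0, -2, 0, 0, 0, -2, 0],
  fingers=24,
)

```text
time: 57.38
ee_pos: [0.5231, 0.1959, 0.3164]
eef_rot: [0.628, 0.778, 0.001, 0.0]
ft_force: [-0.1, -0.2, -0.4]
width: 0.0207
grip_force: 0.0
```

Call:
arm_command(
  moves=[-2, 0, -2, 0, -4, 0, 0, 0, -4, 0, 0, 0, -4, 0, 0, 0, -4, 0, 0, 0, -4, 0, 0, 0, -3, 0, 0, 0, -1, 0, 0, 0, 0, 0, 0, 0, 0, 0, 0, 0],
)

```text
time: 58.22
ee_pos: [0.5779, -0.0577, 0.3344]
eef_rot: [0.628, 0.778, 0.0, -0.0]
ft_force: [-0.1, 1.0, -0.4]
width: 0.0212
grip_force: 0.0
```

```bash
python3 - <<'E'
from plan import *
s=r.camera('side');cs=r.camera_info('side');w=r.camera('top');ct=r.camera_info('top')
q=proj(cs,[.489,.189,.1]).astype(int);A=cv2.resize(s[q[1]-65:q[1]+60,q[0]-65:q[0]+65,::-1],(400,385),interpolation=cv2.INTER_CUBIC)
q=proj(ct,[.489,.189,.1]).astype(int);B=cv2.resize(w[q[1]-65:q[1]+60,q[0]-65:q[0]+65,::-1],(400,385),interpolation=cv2.INTER_CUBIC)
B2=cv2.resize(w[:,:,::-1],(400,215*400//400+85))
C=np.vstack([np.hstack([A,B]),cv2.resize(s[130:330,:,::-1],(400,156)).__class__ and np.hstack([cv2.resize(s[...,::-1],(400,214)),cv2.resize(w[...,::-1],(400,214))])])
cv2.imwrite('pics/fin.png',C);print(C.shape,r.read_state()['time'])
E
```

```text
(599, 800, 3) 58.3167
```

View pics/fin.png

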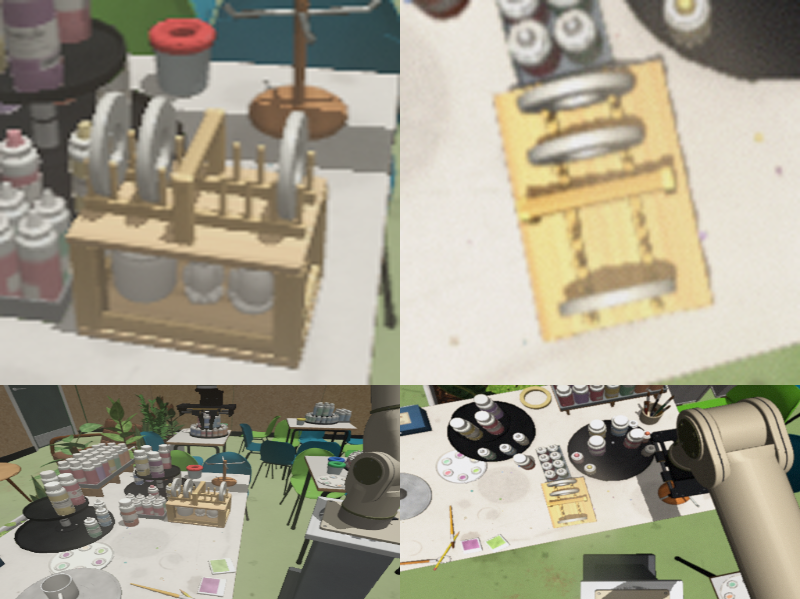

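All three rings stand in their gaps, the rack sits flush on the posts, the ware is upright below, and the bottle and pot are undisturbed.

```bash
python3 -c "
from bench import r
print(r.close_job())"
```

```text
the job is handed in; nothing more can be done
None
```

The job is handed in at about 58 s of the 210 s: the cat, rabbit and jar stand in the lower tray, the rack is stacked flush on the posts, all three rings are on edge in its gaps, and the bottle and pot were left in place.

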